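# Fit the toner cartridge and lock it

### The arm

A 6-joint arm with a two-finger parallel gripper is mounted at the origin on the work surface. World frame = base frame: x ahead of the robot, y to its left, z up, the work surface at z = 0. Lengths are in m, angles in rad, forces in N, time in s.
With the tool pointing down it reaches from about 0.275 to 0.875 m from the base axis. Payload 12.5 kg.
Tool frame: the origin (TCP) lies at the very end of the fingers, on their centre line; the grasp point (between the pads) lies 19 mm behind it; x points along the fingers, y is the direction in which the jaws open and shut, and the axes are right-handed (so a half turn about x gives the same grasp; the last joint's range is limited). The gripper opens to 85 mm and grips with 20 to 120 N. Pads are 22 mm wide; open, the fingers measure 114 mm over their backs; the gripper's body (76 mm by 85 mm) begins 54 mm behind the grasp point. The pads swing forward as they close: fully open they stand 13 mm farther back than shut.
Start: joints at [1.184, 0.351, 1.652, -0, 1.139, -0.085], TCP at [0.163, 0.525, 0.231] pointing down, gripper open.
Joint ranges: [-2.75, 2.75], [-0.79, 2.1], [0.01, 2.65], [-1.57, 4.71], [0.07, 3.14], [-2.87, 2.87]. Speed limits (rad/s): [2.22, 2.22, 2.79, 3.14, 3.14, 3.14].

### API

Orientations are given as a 3x3 rotation matrix whose columns are the frame's x, y, z axes.
In Python, from bench import manip gives the robot as it stands. Calls block until the motion is done:
- manip.move_ptp(position, orientation): joint-space move of the TCP to a pose.
- manip.move_l(position, attitude=None, max_speed=0.15): straight line of the TCP; attitude=None keeps the orientation; max_speed is the mean speed in m/s.
- manip.move_j(angles): joint-space move.
- manip.set_gripper(opening, effort=None): opening from 0.0 (shut) to 1.0 (fully open); effort is the grip in N (None keeps the last); returns when the fingers have stopped.
- manip.dwell(seconds).
- manip.inverse_kinematics(position, orientation): joint angles nearest the present ones, or None.
- manip.grab_frame(name): name is "scene" or "side" or "wrist"; returns (picture, depth): 420x560x3 uint8, red, green, blue; 420x560 float32, m along the optical axis (not along the pixel's ray), 0 where there is no reading.
- manip.get_calibration(name): a dict with "camera_matrix" (3x3 intrinsics, pixels), "R" (3x3) and "t" (3): a world point X has camera coordinates R X + t. Camera axes: x right, y down, z forward; pixel columns grow to the right and rows downward; lengths in m; the calibration is good to about 2 mm. A picture is of the moment at which its call begins: read the wrist's pose just before it. get_calibration takes no time and is no camera call; for the wrist camera it gives the pose at the moment of the call.
A pose or a line that the arm cannot do raises manip.Unreachable and nothing moves.
- manip.sign_off(): hands the job in, once; it reports no verdict.
Trained networks look in the newest picture that a camera, given by its name, has taken for a name from the list of things; names that differ only in an ending like _2 or _b are one class to them, and where a whole thing is asked for, a point or a joint stands for the part that bears it (a point fixed in the world has none). Each returns a list of dicts, best first, with "confidence" (0 to 1); they miss things now and then, are a little off and sometimes report something else, mostly with a low value. They report only what shows in the picture. A call takes as long as a camera call. They do not tell look-alikes from the thing itself.
- manip.look_for(camera, name): "at" ([x, y, z] in m, in world coordinates, good to about 4 mm: the middle of the surface that is visible of it).
Readings, each from a call of its own:
- manip.current_time(): time.
- manip.current_qpos(): joint angles.
- manip.current_joint_vel(): joint speeds.
- manip.current_joint_torque(): joint torques, N m.
- manip.current_ee_pos(): TCP position.
- manip.current_tcp_rot(): TCP orientation.
- manip.current_force(): force on the tool from outside, world axes, zero at the start.
- manip.current_ft_torque(): the same for the moment, N m.
- manip.current_grip_width(): opening from 0.0 (shut) to 1.0 (fully open).
Only numpy, scipy, OpenCV 4.12 (cv2) and the standard library are available. Lean on these libraries where they do the work, as an engineer would, in place of code of your own. Each camera call takes 0.05 s, during which the arm holds its last target.

### The job

Fit the fresh toner cartridge, the one with a grip bar on top and two side lugs, nose down into the round port on the small printer: feel for the slots without forcing it until its lugs drop in, press it down against the spring, turn it clockwise about a quarter turn under the lips, and let it spring up into its locked rest. Leave it there, locked and let go, and leave everything else on the bench where it is.

Things in the scene. Friction and masses are not known exactly. Their poses are not given: they have to be found in the camera images.
- cartridge: Fresh toner cartridge, black plastic with a blank paper band, 123 mm tall, 0.25 to 0.45 kg, standing on its nose on the bench. Origin: centre of the nose's flat end; z up. Nose 48 mm across, z 0 to 27 mm, bevelled lower edge; body 66 mm across, z 36 to 92 mm, flat on top. The same again after half a turn.
- grip_bar (a point): Centre of the cartridge's grip bar, 107 mm above the nose end. The bar stands on the flat top, z 92 to 123 mm, 56 mm long along the cartridge's x, 16 mm thick along its y.
- lug (a point): Outer end of the cartridge's lug at +x; its twin is at -x. Both stand out of the nose right under the ends of the grip bar: z 8 to 14 mm, 10 mm wide, reaching out to 32 mm from the axis.
- printer: Small cream laser printer, 280 mm deep (x), 370 wide (y), 142 high, fixed to the bench, turned by up to 12 degrees. Origin: centre of its underside. Its toner port is at x -75, y -115 mm: a black collar 88 mm across, 72 mm bore, its rim 12 mm above the printer's top, 154 mm above the bench.
- port (a point): Centre of the port at rim level; axes as the printer's, z up. Angle c: clockwise from above from the port's x, repeating at c + 180. Fixed lips leave 1.5 mm round the nose; in the entry gap a lug centre can be at c -38 to 38. Entry gap c -51 to 51; lip 52 to 72, underside 7.5 mm below the rim; lip 72 to 112, underside 5 mm below (locked rest); end stop at 112. Lug centres fit under the rest at c 84 to 100.
- slot_ring (a point): Point on the port's axis at the top of a white ring under the lips, 8 mm below the rim. It turns stiffly (0.15 N m), not below c = -36, and has two lug slots, open below, about 3 degrees wider than a lug each side. They were left anywhere at c -34 to 34: seen from above, not measured. Lugs not in the slots rest on the ring (nose end 16 mm below the rim) and cannot pass the lips.
- seal (a point): Centre of the sprung seal plate's top when free, 18 mm below the rim: 7 N to start it, 0.8 N per mm, 8.5 mm travel. The cartridge turns, with the ring, only while its nose end is pushed 22 to 26 mm below the rim (10 to 13.5 N); let up at c about 92 it springs to 19 mm, locked. Over 60 N on the port, down, up or sideways, breaks it.
- other_cartridge: A different toner cartridge, not for this printer: plain round black bottle 72 mm across and 135 mm tall with a round cap, no grip bar and no lugs. Origin at the centre of its underside.
- dust_cap: The port's grey dust cap, a disc 92 mm across and 22 mm high with a centre knob, lying on the bench. Origin at the centre of its underside.
- solvent: White plastic solvent bottle, 68 mm across, 170 mm tall. Origin at the centre of its underside.
- screwdriver: Screwdriver lying on the bench along its own x.
- brush: Cleaning brush lying on the bench along its own x.
- roller: Spare rubber feed roller, 22 mm thick, on a steel shaft 220 mm long, lying along its own x.
Mind the look-alikes: they are no part of the job. Leave any red, turquoise or yellow look-alike of the cartridge alone.

How it is judged:
On the way, in this order (a step that is already met when the one before it is completed fails the run):
1. the cartridge's lugs have dropped into the slots, in the entry gap of the port (z of cartridge in the frame of port below -0.0175 m and horizontal distance between cartridge and port below 0.004 m and angle between the x axis of cartridge and the x axis of port, either way round below 0.7 rad), for 0.1 s.
2. it is turned a quarter turn under the lips (z of cartridge in the frame of port below -0.0175 m and horizontal distance between cartridge and port below 0.004 m and angle between the x axis of cartridge and the y axis of port, either way round below 0.21 rad), for 0.1 s.
At the end, for the whole second after the job is handed in: The cartridge stands upright (within 0.08 rad) and at rest in the port, centred within 4 mm, its grip bar across the port's x within 0.21 rad, and sprung up into the locked rest: its nose end between 17.5 and 20.8 mm below the rim (all of step 2 and z of cartridge in the frame of port above -0.0208 m and angle between cartridge's own z axis and vertical below 0.08 rad and linear speed of cartridge below 0.01 m/s); the robot touches nothing.
It fails at once if the cartridge is borne on the port with more than 60 N (contact force between cartridge and printer above 60 N).
It fails at once if another loose thing on the bench is moved more than 30 mm (distance of any of other_cartridge, dust_cap, solvent, screwdriver, brush, roller from where it was at the start of the episode above 0.03 m).
It also fails if it takes over 61 s, if anything falls off the work surface, if the arm or the gripper's body presses on something with over 40 N, if the wrist force passes 120 N, or if a joint passes its speed limit or range.

## Working session

There is one attempt and no reset: what is moved stays moved. The work goes in short steps, each a Python script; the robot and the scene stay as the last script left them, time stands still between calls to the robot, and variables do not carry over. Pictures are saved under pics/ and viewed, and the job is handed in when it is done.

```bash
ls -la; mkdir -p pics; python3 - <<'E'
from bench import manip
import cv2,numpy as np
for c in ["scene","side","wrist"]:
    p,d=manip.grab_frame(c)
    cv2.imwrite(f"pics/a_{c}.png",p[:,:,::-1]); np.save(f"pics/a_{c}_d.npy",d)
    k=manip.get_calibration(c); print(c,np.round(k["camera_matrix"],1).tolist(),np.round(k["R"],3).tolist(),np.round(k["t"],3).tolist())
    for n in ["cartridge","grip_bar","port","slot_ring","printer","lug"]:
        print(n,[(np.round(r["at"],3).tolist(),round(r["confidence"],2)) for r in manip.look_for(c,n)][:4])
print(manip.current_time())
E
```

```text
total 12
drwxr-xr-x  3 agent agent 4096 Dec  7 13:50 .
drwxr-xr-x 23 root  root  4096 Dec  7 13:50 ..
drwxr-xr-x  2 agent agent 4096 Dec  7 13:50 pics
scene [[382.7, 0.0, 281.1], [0.0, 382.7, 205.2], [0.0, 0.0, 1.0]] [[0.84, 0.543, 0.016], [0.319, -0.469, -0.823], [-0.439, 0.697, -0.567]] [-0.391, -0.064, 1.413]
cartridge [([0.527, -0.453, 0.088], 0.94), ([0.233, -0.383, 0.081], 0.93), ([0.461, -0.533, 0.087], 0.66), ([0.569, -0.556, 0.088], 0.6)]
grip_bar [([0.233, -0.384, 0.078], 0.97), ([0.523, -0.452, 0.093], 0.96), ([0.461, -0.53, 0.091], 0.77), ([0.52, -0.335, 0.085], 0.71)]
port [([0.62, -0.012, 0.128], 0.88), ([0.522, -0.333, 0.087], 0.48)]
slot_ring [([0.621, -0.014, 0.122], 0.94), ([0.742, -0.366, 0.105], 0.32)]
printer [([0.621, -0.009, 0.129], 0.95)]
lug [([0.524, -0.335, 0.087], 0.94), ([0.456, -0.529, 0.093], 0.91), ([0.524, -0.453, 0.091], 0.86), ([0.235, -0.382, 0.073], 0.83)]
side [[492.6, 0.0, 282.0], [0.0, 492.6, 214.7], [0.0, 0.0, 1.0]] [[0.714, -0.7, -0.012], [-0.547, -0.547, -0.634], [0.437, 0.459, -0.773]] [-0.366, 0.286, 1.301]
cartridge [([0.493, -0.331, 0.092], 0.69), ([0.496, -0.452, 0.093], 0.69), ([0.431, -0.526, 0.095], 0.61), ([0.208, -0.379, 0.096], 0.57)]
grip_bar [([0.49, -0.456, 0.091], 0.98), ([0.538, -0.55, 0.09], 0.84), ([0.494, -0.327, 0.091], 0.74), ([0.431, -0.53, 0.092], 0.7)]
port [([0.558, 0.035, 0.128], 0.56)]
slot_ring [([0.562, 0.037, 0.126], 0.72)]
printer [([0.565, 0.032, 0.131], 0.75), ([0.453, 0.442, 0.015], 0.53), ([0.355, -0.245, 0.023], 0.34)]
lug [([0.203, -0.382, 0.094], 0.91), ([0.432, -0.527, 0.091], 0.82), ([0.494, -0.324, 0.089], 0.8), ([0.497, -0.444, 0.092], 0.66)]
wrist [[300.4, 0.0, 278.3], [0.0, 300.4, 212.4], [0.0, 0.0, 1.0]] [[0.297, 0.955, -0.0], [0.92, -0.286, 0.269], [0.257, -0.08, -0.963]] [-0.55, -0.035, 0.379]
cartridge []
grip_bar []
port []
slot_ring []
printer []
lug []
1.05
```

View pics/a_scene.png

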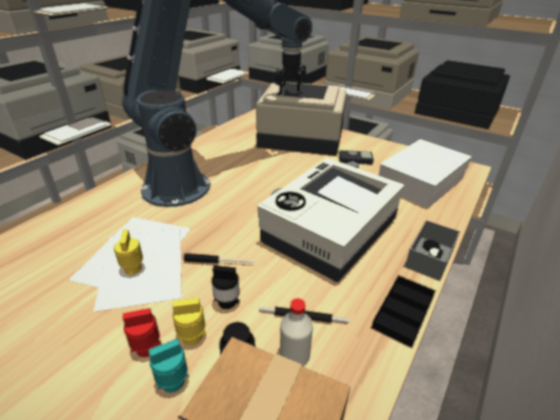

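View pics/a_side.png

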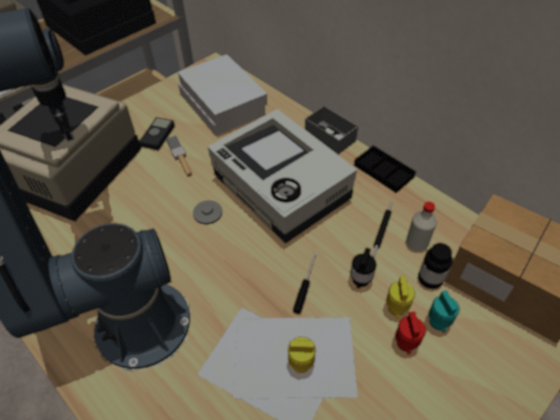

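```bash
cat > h.py <<'E'
from bench import manip
import cv2,numpy as np
def unproj(u,v,d,k):
    K=k["camera_matrix"]; pc=np.linalg.inv(K)@np.array([u,v,1.])*d
    return np.array(k["R"]).T@(pc-np.array(k["t"]))
def cloud(d,k):
    h,w=d.shape; u,v=np.meshgrid(np.arange(w),np.arange(h)); K=np.array(k["camera_matrix"])
    pc=np.stack([(u-K[0,2])/K[0,0]*d,(v-K[1,2])/K[1,1]*d,d],-1)-np.array(k["t"])
    return pc@np.array(k["R"])
E
python3 - <<'E'
from h import *
a=cv2.imread("pics/a_side.png");b=cv2.imread("pics/a_scene.png")
A=cv2.resize(a[220:320,320:470],None,fx=4,fy=4,interpolation=2)
B=cv2.resize(b[180:240,255:325],None,fx=5,fy=5,interpolation=2)
C=cv2.resize(a[160:220,250:320],None,fx=5,fy=5,interpolation=2)
D=cv2.resize(b[250:370,190:270],None,fx=3,fy=3,interpolation=2)
cv2.imwrite("pics/c1.png",A);
cv2.imwrite("pics/c2.png",np.hstack([B,C]));cv2.imwrite("pics/c3.png",D)
for c in ["scene","side"]:
    k=manip.get_calibration(c);d=np.load(f"pics/a_{c}_d.npy");P=cloud(d,k)
    m=(P[...,2]>.1)&(P[...,2]<.135)&(abs(P[...,0]-.5)<.06)&(abs(P[...,1]+.33)<.06)
    q=P[m]; print(c,m.sum(),q.mean(0),q.min(0),q.max(0))
    m=(P[...,2]>.138)&(P[...,2]<.17)&(P[...,0]>.3)&(P[...,0]<.8)&(abs(P[...,1])<.3)
    q=P[m];print(m.sum(),q.mean(0),cv2.minAreaRect(q[:,:2].astype(np.float32)))
E
```

```text
scene 270 [ 0.51302062 -0.32091759  0.11561069] [ 0.48468404 -0.33641492  0.10005397] [ 0.53805    -0.30054422  0.12478892]
4544 [0.60357327 0.02765373 0.14303458] ((0.594008207321167, 0.08604449033737183), (0.37627390027046204, 0.28379926085472107), 85.3175277709961)
side 146 [ 0.50193441 -0.32229925  0.11982577] [ 0.478019   -0.3370346   0.10041781] [ 0.53368723 -0.30160143  0.12822815]
5127 [0.58052772 0.03717249 0.1434673 ] ((0.5912367701530457, 0.08330215513706207), (0.37678834795951843, 0.2839946448802948), 85.45477294921875)
```

View pics/c1.png

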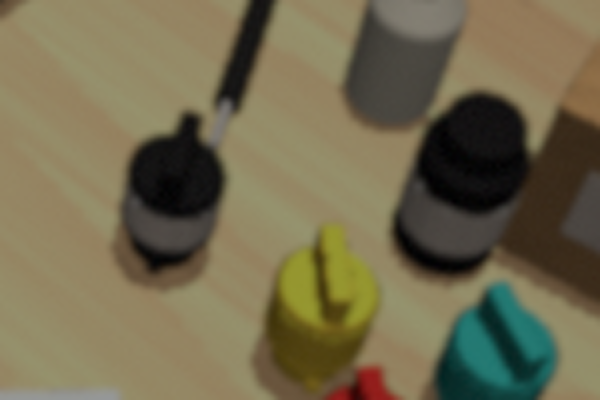

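View pics/c2.png

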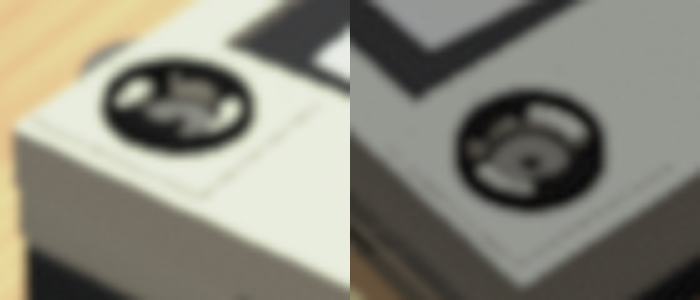

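View pics/c3.png

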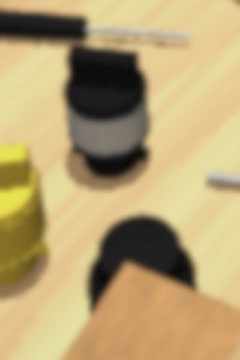

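```bash
python3 - <<'E'
from h import *
k=manip.get_calibration("wrist");R=np.array(k["R"]);C=-R.T@np.array(k["t"])
T=np.array(manip.current_tcp_rot());p=np.array(manip.current_ee_pos());print(p,"\n",np.round(T,3))
oc=T.T@(C-p);ax=T.T@R.T
print("cam in tool",oc,"\n",np.round(ax,3))
np.savez("wc.npz",oc=oc,ax=ax)
# joint state for candidate poses
def tool(yaw): # tool y axis at yaw, x down
    x=np.array([0,0,-1.]);y=np.array([np.cos(yaw),np.sin(yaw),0]);return np.stack([x,y,np.cross(x,y)],1)
for q in np.arange(-180,180,30):
    r=[]
    for P in ([.5086,-.024,.3],[.507,-.322,.2]):
        j=manip.inverse_kinematics(P,tool(np.radians(q)));r.append(None if j is None else np.round(j,2).tolist())
    print(q,r)
E
```

```text
[0.16343996 0.52512334 0.23127837] 
 [[ 0.     0.297  0.955]
 [-0.     0.955 -0.297]
 [-1.    -0.     0.   ]]
cam in tool [-0.14291772  0.00035613 -0.06850849] 
 [[ 0.    -0.269  0.963]
 [ 1.     0.    -0.   ]
 [-0.     0.963  0.269]]
-180 [None, [-0.64, 0.47, 1.55, -0.0, 1.12, 2.5]]
-150 [[-0.14, 0.21, 1.67, -0.0, 1.27, 2.48], [-0.64, 0.47, 1.55, -0.0, 1.12, 1.97]]
-120 [[-0.14, 0.21, 1.67, -0.0, 1.27, 1.96], [-0.64, 0.47, 1.55, -0.0, 1.12, 1.45]]
-90 [[-0.14, 0.21, 1.67, -0.0, 1.27, 1.43], [-0.64, 0.47, 1.55, -0.0, 1.12, 0.93]]
-60 [[-0.14, 0.21, 1.67, -0.0, 1.27, 0.91], [-0.64, 0.47, 1.55, -0.0, 1.12, 0.4]]
-30 [[-0.14, 0.21, 1.67, -0.0, 1.27, 0.38], [-0.64, 0.47, 1.55, -0.0, 1.12, -0.12]]
0 [[-0.14, 0.21, 1.67, -0.0, 1.27, -0.14], [-0.64, 0.47, 1.55, -0.0, 1.12, -0.64]]
30 [[-0.14, 0.21, 1.67, -0.0, 1.27, -0.66], [-0.64, 0.47, 1.55, -0.0, 1.12, -1.17]]
60 [[-0.14, 0.21, 1.67, -0.0, 1.27, -1.19], [-0.64, 0.47, 1.55, -0.0, 1.12, -1.69]]
90 [[-0.14, 0.21, 1.67, -0.0, 1.27, -1.71], [-0.64, 0.47, 1.55, -0.0, 1.12, -2.21]]
120 [[-0.14, 0.21, 1.67, -0.0, 1.27, -2.23], [-0.64, 0.47, 1.55, -0.0, 1.12, -2.74]]
150 [[-0.14, 0.21, 1.67, -0.0, 1.27, -2.76], None]
```

```bash
cat >> h.py <<'E'
def tool(yaw):
    x=np.array([0,0,-1.]);y=np.array([np.cos(yaw),np.sin(yaw),0]);return np.stack([x,y,np.cross(x,y)],1)
def snap(c,n):
    k=manip.get_calibration(c);p,d=manip.grab_frame(c);cv2.imwrite(f"pics/{n}.png",p[:,:,::-1]);np.savez(f"pics/{n}.npz",d=d,p=p,K=k["camera_matrix"],R=k["R"],t=k["t"]);return p,d,k
E
python3 - <<'E'
from h import *
T=tool(np.radians(85.4))
P=np.array([.5086,-.024,.30])-T[:,2]*.010
manip.move_ptp(P,T)
snap("wrist","port1")
print([ (r["at"],r["confidence"]) for r in manip.look_for("wrist","port")],[ (r["at"],r["confidence"]) for r in manip.look_for("wrist","slot_ring")], manip.current_time(),manip.current_ee_pos())
E
```

```text
[([0.5462, 0.0686, 0.1403], 0.78)] [([0.5431, 0.0657, 0.146], 0.81)] 3.5083 [ 0.49865344 -0.02270692  0.29991935]
```

View pics/port1.png

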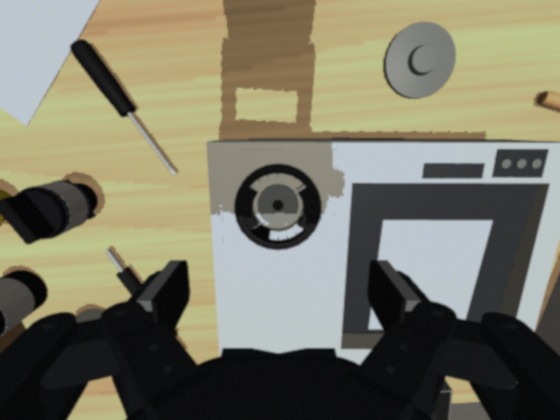

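```bash
python3 - <<'E'
from h import *
z=np.load("pics/port1.npz");d=z["d"];k=dict(camera_matrix=z["K"],R=z["R"],t=z["t"])
P=cloud(d,k)
c=z["p"][150:260,225:335,::-1];cv2.imwrite("pics/port1c.png",cv2.resize(c,None,fx=5,fy=5,interpolation=2))
# rectified top view at plane z=.154 centred on guess, 0.2mm/px ; image right=+x, up=+y
g=np.array([.5086,-.024])
for zz,n in ((.154,"r"),(.146,"s")):
    s=.00025;N=400
    # homography from px to world to image
    W=np.float64([[0,0],[N,0],[N,N],[0,N]]);X=np.c_[g[0]+(W[:,0]-N/2)*s,g[1]-(W[:,1]-N/2)*s,np.full(4,zz)]
    c=X@k["R"].T+k["t"];uv=(c@np.array(k["camera_matrix"]).T);uv=uv[:,:2]/uv[:,2:]
    H=cv2.getPerspectiveTransform(W.astype(np.float32),uv.astype(np.float32))
    im=cv2.warpPerspective(z["p"],H,(N,N),flags=cv2.INTER_CUBIC|cv2.WARP_INVERSE_MAP)[:,:,::-1].copy()
    cv2.imwrite(f"pics/rect_{n}.png",im)
    gr=cv2.GaussianBlur(im.max(2),(0,0),3)
    # dark collar mask
    m=((gr<70)*255).astype(np.uint8)
    cn=max(cv2.findContours(m,cv2.RETR_EXTERNAL,cv2.CHAIN_APPROX_NONE)[0],key=cv2.contourArea)
    (cx,cy),(a,b),t=cv2.fitEllipse(cn);print(n,"centre",g[0]+(cx-N/2)*s,g[1]-(cy-N/2)*s,"axes",a*s,b*s)
m=(P[...,2]>.148)&(P[...,2]<.16)&(abs(P[...,0]-g[0])<.06)&(abs(P[...,1]-g[1])<.06)
q=P[m];print("rim pts",m.sum(),np.median(q,0),cv2.minEnclosingCircle(q[:,:2].astype(np.float32)))
hh=P[...,2];m=(hh>.138)&(hh<.147);print("top z",np.median(hh[m]))
t=P[m];print(cv2.minAreaRect(t[:,:2].astype(np.float32)))
print(hh[195:216:5,268:290:5].round(3))
a=cv2.imread("pics/rect_r.png");b=cv2.imread("pics/rect_s.png");cv2.imwrite("pics/rect.png",np.hstack([a,b]))
E
```

```text
r centre 0.5059877639770508 -0.023606014251708985 axes 0.08489804077148437 0.08605744934082031
s centre 0.508089616394043 -0.023798145294189454 axes 0.0872697982788086 0.08845219421386719
rim pts 2888 [ 0.50591523 -0.02330577  0.15405827] ((0.5075476765632629, -0.023625213652849197), 0.04391712695360184)
top z 0.1424742686952117
((0.5910238027572632, 0.08569870889186859), (0.37175771594047546, 0.2784152328968048), 85.34688568115234)
[[0.136 0.137 0.136 0.136 0.136]
 [0.137 0.137 0.137 0.137 0.134]
 [0.136 0.137 0.137 0.136 0.136]
 [0.137 0.136 0.136 0.137 0.136]
 [0.135 0.138 0.138 0.137 0.136]]
```

View pics/rect.png

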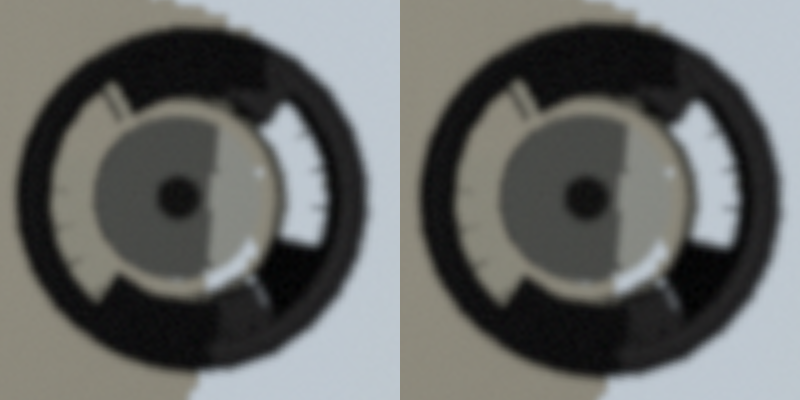

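```bash
python3 - <<'E'
from h import *
z=np.load("pics/port1.npz");d=z["d"];k=dict(camera_matrix=z["K"],R=z["R"],t=z["t"])
P=cloud(d,k)
c0=np.array([.5073,-.0235])
im=cv2.resize(z["p"][150:260,225:335,::-1],None,fx=5,fy=5,interpolation=2)
h=P[150:260,225:335,2];hv=cv2.applyColorMap(cv2.resize((np.clip((h-.11)/.05,0,1)*255).astype(np.uint8),None,fx=5,fy=5,interpolation=0),cv2.COLORMAP_JET)
cv2.imwrite("pics/pd.png",cv2.resize(np.hstack([im,hv]),(800,400)))
dx=P[...,:2]-c0;r=np.hypot(dx[...,0],dx[...,1]);c=-np.degrees(np.arctan2(dx[...,1],dx[...,0]))-4.65
g=z["p"].max(2)
for a in range(-72,110,4):
    o=[]
    for off in (0,180):
        cc=(c-off+180)%360-180
        m=(abs(cc-a)<3)&(r>.029)&(r<.033)
        o.append((int(m.sum()),round(float(np.median(P[...,2][m])),4),int(np.median(g[m]))))
    print(a,o)
E
```

```text
-72 [(12, 0.1543, 15), (14, 0.1545, 15)]
-68 [(15, 0.1541, 21), (13, 0.1542, 15)]
-64 [(16, 0.1542, 30), (13, 0.1543, 15)]
-60 [(17, 0.154, 35), (13, 0.1546, 15)]
-56 [(20, 0.1537, 43), (16, 0.1546, 15)]
-52 [(16, 0.1299, 107), (20, 0.1517, 47)]
-48 [(12, 0.1052, 135), (14, 0.146, 133)]
-44 [(18, 0.1454, 169), (18, 0.1462, 135)]
-40 [(17, 0.1459, 207), (189, 0.3881, 14)]
-36 [(18, 0.1455, 202), (369, 0.3888, 13)]
-32 [(14, 0.1455, 203), (506, 0.3959, 13)]
-28 [(16, 0.1458, 207), (842, 0.3975, 14)]
-24 [(15, 0.1458, 207), (779, 0.3981, 14)]
-20 [(15, 0.1459, 207), (552, 0.3989, 14)]
-16 [(12, 0.1461, 202), (281, 0.4001, 14)]
-12 [(13, 0.1462, 208), (53, 0.401, 14)]
-8 [(13, 0.1464, 208), (12, 0.1463, 136)]
-4 [(13, 0.146, 206), (15, 0.146, 134)]
0 [(13, 0.146, 203), (13, 0.146, 133)]
4 [(16, 0.146, 206), (11, 0.1462, 136)]
8 [(13, 0.1459, 208), (12, 0.1463, 136)]
12 [(12, 0.146, 202), (15, 0.146, 137)]
16 [(10, 0.1447, 159), (175, 0.4004, 14)]
20 [(1, 0.1057, 154), (458, 0.3995, 14)]
24 [(2, 0.1056, 184), (696, 0.3985, 14)]
28 [(5, 0.1059, 191), (803, 0.3975, 14)]
32 [(5, 0.1059, 191), (437, 0.3963, 13)]
36 [(6, 0.1056, 191), (227, 0.3891, 13)]
40 [(8, 0.1048, 192), (128, 0.3881, 14)]
44 [(7, 0.1051, 194), (7, 0.1056, 118)]
48 [(10, 0.1052, 184), (21, 0.1412, 113)]
52 [(16, 0.13, 108), (29, 0.1467, 98)]
56 [(19, 0.1537, 45), (25, 0.154, 18)]
60 [(16, 0.1535, 35), (18, 0.1541, 16)]
64 [(18, 0.154, 35), (14, 0.1543, 15)]
68 [(16, 0.1544, 34), (13, 0.1541, 16)]
72 [(14, 0.1544, 30), (14, 0.1545, 15)]
76 [(13, 0.1544, 17), (14, 0.1545, 16)]
80 [(13, 0.1541, 15), (13, 0.1544, 17)]
84 [(12, 0.1541, 14), (12, 0.1541, 16)]
88 [(12, 0.154, 15), (12, 0.1541, 15)]
92 [(12, 0.1542, 15), (12, 0.1544, 15)]
96 [(14, 0.1542, 14), (14, 0.1544, 15)]
100 [(13, 0.1539, 15), (11, 0.1545, 15)]
104 [(11, 0.1544, 15), (13, 0.1544, 15)]
108 [(14, 0.1545, 15), (12, 0.1543, 15)]
```

View pics/pd.png

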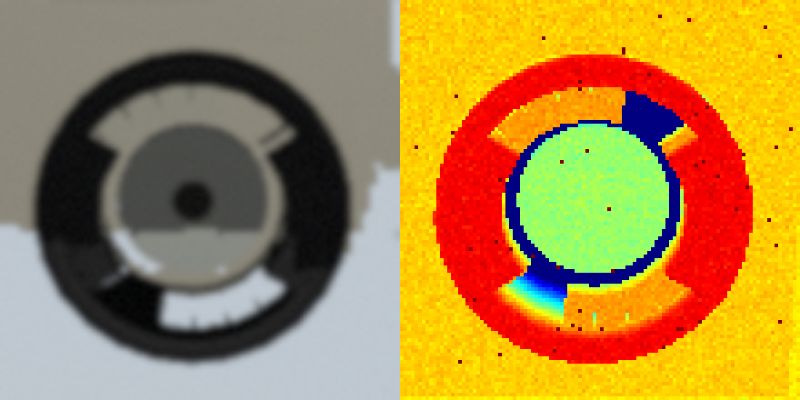

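```bash
python3 - <<'E'
from h import *
z=np.load("pics/port1.npz");d=z["d"];k=dict(camera_matrix=z["K"],R=z["R"],t=z["t"])
P=cloud(d,k)
C=-np.array(k["R"]).T@k["t"]
def plane(zz):
    s=(zz-C[2])/(P[...,2]-C[2]);return C+(P-C)*s[...,None]
g=np.array([.5073,-.0235])
near=np.hypot(*(np.moveaxis(P[...,:2]-g,2,0)))<.024
m=near&(abs(P[...,2]-.1365)<.004);pts=P[m][:,:2]
print("seal",np.median(P[m][:,2]),cv2.minAreaRect(pts.astype(np.float32))[:2],pts.mean(0),cv2.minEnclosingCircle(pts.astype(np.float32)))
from scipy.optimize import least_squares
# rim outer circle: boundary pts
mk=((P[...,2]>.149)&(P[...,2]<.159)&(np.hypot(*(np.moveaxis(P[...,:2]-g,2,0)))<.055)).astype(np.uint8)
cn=max(cv2.findContours(mk,cv2.RETR_EXTERNAL,cv2.CHAIN_APPROX_NONE)[0],key=len)[:,0]
b=P[cn[:,1],cn[:,0]][:,:2]
r=least_squares(lambda x:np.hypot(b[:,0]-x[0],b[:,1]-x[1])-x[2],[*g,.044],loss="soft_l1",f_scale=.0005);print("rim",r.x)
Q=plane(.146)
for c0 in (r.x[:2],g):
    dx=Q[...,:2]-c0;rr=np.hypot(dx[...,0],dx[...,1]);c=-np.degrees(np.arctan2(dx[...,1],dx[...,0]))-4.65
    for off in (0,180):
        cc=(c-off+180)%360-180
        row=[]
        for a in np.arange(4,62,2):
            m=(abs(cc-a)<1.8)&(rr>.0275)&(rr<.0325)&(d>0)
            row.append(f"{a}:{np.mean(P[...,2][m]):.3f}/{((d==0)&(abs(cc-a)<1.8)).sum()}" if m.sum() else f"{a}:-")
        print(off," ".join(row))
# nodata pixel image
print((d[150:260,225:335]==0).sum())
E
```

```text
seal 0.13628325769990648 ((0.507307231426239, -0.023755718022584915), (0.043338119983673096, 0.043395254760980606)) [ 0.50701414 -0.0234577 ] ((0.5076349973678589, -0.023461513221263885), 0.022087497636675835)
rim [ 0.50720303 -0.02351201  0.04314978]
0 4:0.146/0 6:0.146/0 8:0.146/0 10:0.146/0 12:0.146/0 14:0.146/0 16:0.139/0 18:0.130/0 20:0.127/0 22:0.128/0 24:0.129/0 26:0.129/0 28:0.128/0 30:0.127/0 32:0.128/0 34:0.127/0 36:0.126/0 38:0.127/0 40:0.125/0 42:0.126/0 44:0.125/0 46:0.135/0 48:0.151/0 50:0.154/0 52:0.154/0 54:0.154/0 56:0.154/0 58:0.154/0 60:0.154/0
180 4:0.146/0 6:0.146/0 8:0.146/0 10:0.146/0 12:0.146/0 14:0.146/0 16:0.123/0 18:0.105/0 20:0.105/0 22:0.105/0 24:0.105/0 26:0.105/0 28:0.105/0 30:0.105/0 32:0.105/0 34:0.106/0 36:0.106/0 38:0.105/0 40:0.105/0 42:0.105/0 44:0.110/0 46:0.135/0 48:0.145/0 50:0.146/0 52:0.147/0 54:0.150/0 56:0.153/0 58:0.155/0 60:0.155/0
0 4:0.146/0 6:0.146/0 8:0.146/0 10:0.146/0 12:0.146/0 14:0.146/0 16:0.141/0 18:0.130/0 20:0.128/0 22:0.128/0 24:0.129/0 26:0.128/0 28:0.129/0 30:0.127/0 32:0.127/0 34:0.127/0 36:0.126/0 38:0.127/0 40:0.126/0 42:0.126/0 44:0.127/0 46:0.135/0 48:0.146/0 50:0.154/0 52:0.154/0 54:0.154/0 56:0.154/0 58:0.154/0 60:0.154/0
180 4:0.146/0 6:0.146/0 8:0.146/0 10:0.146/0 12:0.146/0 14:0.146/0 16:0.121/0 18:0.105/0 20:0.105/0 22:0.105/0 24:0.105/0 26:0.105/0 28:0.105/0 30:0.105/0 32:0.105/0 34:0.106/0 36:0.106/0 38:0.105/0 40:0.105/0 42:0.105/0 44:0.116/0 46:0.135/0 48:0.145/0 50:0.146/0 52:0.147/0 54:0.150/0 56:0.153/0 58:0.155/0 60:0.155/0
49<stdin>:6: RuntimeWarning: divide by zero encountered in divide
<stdin>:6: RuntimeWarning: invalid value encountered in multiply
```

```bash
python3 - <<'E'
from h import *
def go(P,n,zr=(.108,.135)):
    m=(P[...,2]>zr[0])&(P[...,2]<zr[1])&(abs(P[...,0]-.507)<.06)&(abs(P[...,1]+.325)<.06)
    q=P[m];print(n,len(q),q.mean(0) if len(q) else 0,cv2.minAreaRect(q[:,:2].astype(np.float32)) if len(q) else 0)
for c in ["scene","side"]:
    go(cloud(np.load(f"pics/a_{c}_d.npy"),manip.get_calibration(c)),c)
z=np.load("pics/port1.npz");go(cloud(z["d"],dict(camera_matrix=z["K"],R=z["R"],t=z["t"])),"w")
E
```

```text
scene 213 [ 0.51250376 -0.32043392  0.11875803] ((0.510469377040863, -0.3190344572067261), (0.05527062341570854, 0.01835637539625168), 25.02788734436035)
side 131 [ 0.50327903 -0.3213816   0.12168262] ((0.506665825843811, -0.3195193409919739), (0.058557599782943726, 0.01580425538122654), 25.208633422851562)
w 1136 [ 0.50666876 -0.31388487  0.11921849] ((0.5074589848518372, -0.31698399782180786), (0.05544503405690193, 0.017756164073944092), 26.10763168334961)
```

```bash
python3 - <<'E'
from h import *
T=tool(np.radians(115.5))
P=np.array([.5075,-.3185,.25])
P2=P-T[:,2]*.005
print(manip.inverse_kinematics(P2,T))
manip.move_ptp(P2,T)
p,d,k=snap("wrist","cart1")
X=cloud(d,k)
m=(X[...,2]>.116)&(X[...,2]<.128)&(abs(X[...,0]-.507)<.06)&(abs(X[...,1]+.325)<.06)
q=X[m];print(len(q),q.mean(0),cv2.minAreaRect(q[:,:2].astype(np.float32)),np.median(q[:,2]))
m=(X[...,2]>.085)&(X[...,2]<.098)&(abs(X[...,0]-.507)<.06)&(abs(X[...,1]+.325)<.06)
q=X[m];print(len(q),np.median(q[:,2]),cv2.minEnclosingCircle(q[:,:2].astype(np.float32)))
print(manip.current_time(),manip.current_force())
E
```

```text
[-6.45568925e-01  4.17906901e-01  1.50492926e+00 -4.44089210e-16
  1.21875649e+00 -2.66142421e+00]
991 [ 0.50591052 -0.31923516  0.12277447] ((0.506985068321228, -0.31849125027656555), (0.0553055964410305, 0.015900466591119766), 25.075786590576172) 0.12293526102450596
2157 0.09202973830629602 ((0.5075246691703796, -0.31857770681381226), 0.03388276323676109)
4.7167 [-0.74374654  0.612505    0.63395995]
```

View pics/cart1.png

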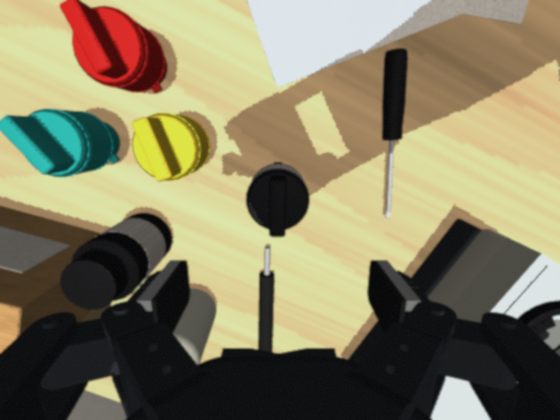

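```bash
python3 - <<'E'
from h import *
for c in ["scene","side"]:
    P=cloud(np.load(f"pics/a_{c}_d.npy"),manip.get_calibration(c))
    for zr in ((.13,.18),(.05,.12)):
        m=(P[...,2]>zr[0])&(P[...,2]<zr[1])&(P[...,0]>.45)&(P[...,0]<.75)&(P[...,1]<-.36)&(P[...,1]>-.48)
        q=P[m];print(c,zr,len(q),q.min(0).round(3),q.max(0).round(3),np.median(q,0).round(3)) if len(q) else 0
E
```

```text
scene (0.13, 0.18) 710 [ 0.626 -0.48   0.13 ] [ 0.75  -0.36   0.173] [ 0.664 -0.445  0.135]
scene (0.05, 0.12) 1510 [ 0.483 -0.48   0.05 ] [ 0.75 -0.36  0.12] [ 0.539 -0.44   0.092]
side (0.13, 0.18) 397 [ 0.622 -0.48   0.13 ] [ 0.748 -0.36   0.177] [ 0.657 -0.45   0.136]
side (0.05, 0.12) 1308 [ 0.471 -0.48   0.05 ] [ 0.747 -0.361  0.12 ] [ 0.616 -0.443  0.091]
```

```bash
python3 - <<'E'
from h import *
T=tool(np.radians(115.1))
manip.move_l([.5072,-.3185,.095],T,max_speed=.15)
f0=np.array(manip.current_force())
manip.set_gripper(0.0,effort=80)
print(manip.current_grip_width(),f0,manip.current_force(),manip.current_time())
manip.move_l([.5072,-.3185,.32],max_speed=.25)
manip.dwell(.2)
print(manip.current_force(),manip.current_ft_torque(),manip.current_ee_pos(),manip.current_grip_width(),manip.current_time())
snap("wrist","held1");snap("side","held1s")
E
```

```text
0.17327088585262432 [-0.21709862 -0.5443614   0.52677372] [-0.09261785  0.10571382  3.09587146] 6.5417
[ 0.83087662 -0.46311267 -4.08137726] [ 0.08161223 -0.02377097  0.00954043] [ 0.5069407  -0.31834397  0.31876931] 0.17147362601389393 7.7917
```

View pics/held1.png

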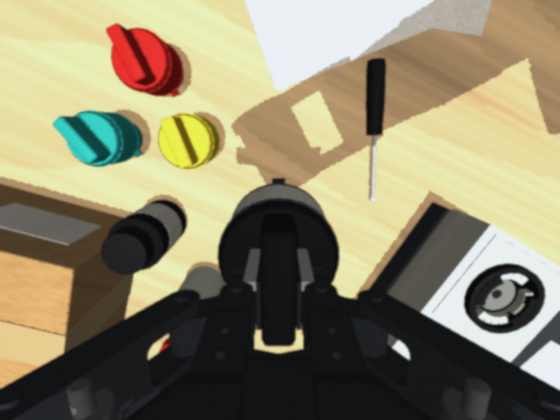

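View pics/held1s.png

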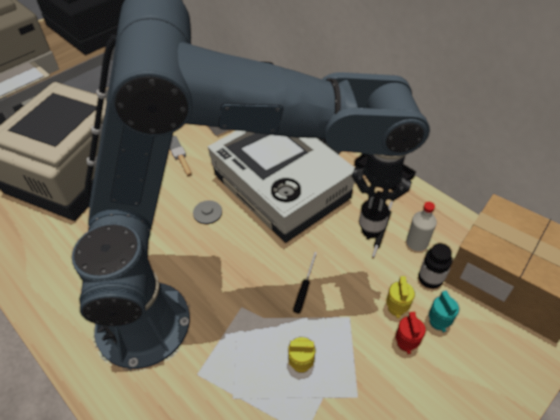

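```bash
python3 - <<'E'
from h import *
z=np.load("pics/held1.npz");k=dict(camera_matrix=z["K"],R=z["R"],t=z["t"]);X=cloud(z["d"],k)
T=np.array(manip.current_tcp_rot());p=np.array(manip.current_ee_pos())
print(T.round(4))
L=(X-p)@T  # tool coords x fwd,y jaw,z
sub=L[180:285,215:345]
m=(z["d"]>0)&(L[...,0]>-.01)&(L[...,0]<.02)&(np.hypot(L[...,1],L[...,2])<.04)
m[:150]=0
q=L[m]
h,e=np.histogram(q[:,0],40);print(list(zip(e.round(4),h)))
for v in range(185,350,12): print(v,[ (round(float(L[v,u,0]),4)) for u in (230,245,268,280,292,315,328)])
E
```

```text
[[-9.000e-04 -4.242e-01  9.056e-01]
 [ 6.000e-04  9.056e-01  4.242e-01]
 [-1.000e+00  1.000e-03 -5.000e-04]]
[(np.float64(-0.01), np.int64(36)), (np.float64(-0.0092), np.int64(50)), (np.float64(-0.0085), np.int64(36)), (np.float64(-0.0077), np.int64(38)), (np.float64(-0.007), np.int64(43)), (np.float64(-0.0062), np.int64(33)), (np.float64(-0.0055), np.int64(25)), (np.float64(-0.0048), np.int64(24)), (np.float64(-0.004), np.int64(22)), (np.float64(-0.0033), np.int64(14)), (np.float64(-0.0025), np.int64(10)), (np.float64(-0.0018), np.int64(16)), (np.float64(-0.001), np.int64(13)), (np.float64(-0.0003), np.int64(10)), (np.float64(0.0005), np.int64(11)), (np.float64(0.0012), np.int64(14)), (np.float64(0.002), np.int64(216)), (np.float64(0.0027), np.int64(1128)), (np.float64(0.0035), np.int64(1397)), (np.float64(0.0042), np.int64(585)), (np.float64(0.005), np.int64(277)), (np.float64(0.0057), np.int64(222)), (np.float64(0.0064), np.int64(239)), (np.float64(0.0072), np.int64(123)), (np.float64(0.0079), np.int64(49)), (np.float64(0.0087), np.int64(37)), (np.float64(0.0094), np.int64(96)), (
[... 669 characters left out ...]
.0108, -0.011, -0.0106, 0.0029, 0.3192]
233 [-0.1424, 0.0037, -0.0253, -0.0266, -0.0248, 0.0033, 0.0051]
245 [0.0029, 0.0031, -0.0267, -0.027, -0.0279, 0.0044, 0.0035]
257 [0.0036, 0.0037, -0.027, -0.0272, -0.0267, 0.0031, 0.0025]
269 [0.0037, -0.0181, -0.0276, -0.028, -0.0265, -0.0189, 0.0039]
281 [-0.0291, -0.0364, -0.0266, -0.0269, -0.0268, -0.0286, -0.0309]
293 [-0.0471, -0.047, -0.0279, -0.0281, -0.0273, -0.0465, -0.0466]
305 [-0.0534, -0.054, -0.0274, -0.027, -0.0261, -0.0546, -0.0552]
317 [-0.0681, -0.0685, -0.0276, -0.0274, -0.0265, -0.0688, -0.0682]
329 [-0.0738, -0.0731, -0.0275, -0.0271, -0.0272, -0.0737, -0.0736]
341 [-0.0784, -0.0785, -0.0276, -0.0277, -0.0268, -0.0797, -0.0784]
```

```bash
python3 - <<'E'
from h import *
from scipy.optimize import least_squares
z=np.load("pics/held1.npz");k=dict(camera_matrix=z["K"],R=z["R"],t=z["t"]);X=cloud(z["d"],k)
T=np.array(manip.current_tcp_rot());p=np.array(manip.current_ee_pos())
L=(X-p)@T
b=L[(abs(L[...,0]+.0272)<.0025)&(abs(L[...,1])<.012)&(abs(L[...,2])<.04)]
print("bar",b.min(0),b.max(0),np.percentile(b[:,1:],[1,99],axis=0), np.polyfit(b[:,2],b[:,0],1)[0],np.polyfit(b[:,1],b[:,0],1)[0])
m=((abs(L[...,0]-.0032)<.002)&(np.hypot(L[...,1],L[...,2])<.04)).astype(np.uint8)
t=L[m>0];t=t[(t[:,2]<0)];A=np.c_[t[:,1:],np.ones(len(t))];print("tilt y,z",np.linalg.lstsq(A,t[:,0],rcond=None)[0])
# outer rim: lowest z per angle
ang=np.arctan2(t[:,1],-t[:,2]);r=np.hypot(t[:,1],t[:,2]);pts=[]
for a in np.arange(-80,80,4):
    s=(abs(np.degrees(ang)-a)<2)
    if s.sum()>4: pts.append(t[s][np.argmax(r[s])][1:])
pts=np.array(pts);o=least_squares(lambda x:np.hypot(pts[:,0]-x[0],pts[:,1]-x[1])-.033,[0,0],loss="soft_l1",f_scale=.0005);print("ctr y,z",o.x,len(pts),o.cost)
E
```

```text
bar [-0.02968987 -0.01185872 -0.02809148] [-0.02470569  0.01198752  0.02784164] [[-0.00854474 -0.02710703]
 [ 0.00880781  0.02586658]] -0.0036756584053156314 0.0025601406203410995
tilt y,z [ 0.00126821 -0.00734607  0.00353008]
ctr y,z [0.00074214 0.00218124] 40 6.273871280571546e-06
```

```bash
cat >> h.py <<'E'
PC=np.array([.5073,-.0235]);PY=-4.65;NO=.0958
def ty(c): return np.radians(PY-c+90)
def st(tag=""):
    p=np.array(manip.current_ee_pos());f=np.array(manip.current_force());R=np.array(manip.current_tcp_rot())
    c=PY+90-np.degrees(np.arctan2(R[1,1],R[0,1]))
    print(tag,"t%.2f"%manip.current_time(),"dxy",((p[:2]-PC)*1e3).round(2),"nose %.2f"%((p[2]-NO-.154)*1e3),"c %.1f"%c,"F",f.round(1),"Mz %.3f"%np.array(manip.current_ft_torque())[2],flush=True)
    return p,f,c
E
python3 - <<'E'
from h import *
manip.move_ptp([*PC,.154+NO+.025],tool(ty(30.9)));manip.dwell(.3)
st("above")
manip.move_l([*PC,.154+NO+.005],max_speed=.1);manip.dwell(.3)
p,f,c=st("near")
snap("scene","ins_sc");snap("side","ins_sd");snap("wrist","ins_w")
E
python3 - <<'E'
import cv2,numpy as np
a=cv2.imread("pics/ins_sc.png")[130:250,230:350];b=cv2.imread("pics/ins_sd.png")[120:240,220:340]
cv2.imwrite("pics/ins.png",cv2.resize(np.hstack([a,b]),(800,400),interpolation=2))
E
```

```text
above t9.58 dxy [ 0.07 -0.34] nose 25.00 c 30.9 F [-0.4 -0.1 -4.3] Mz -0.013
near t10.23 dxy [ 0.15 -0.02] nose 5.40 c 30.9 F [-0.1 -0.4 -4. ] Mz -0.004
```

View pics/ins.png

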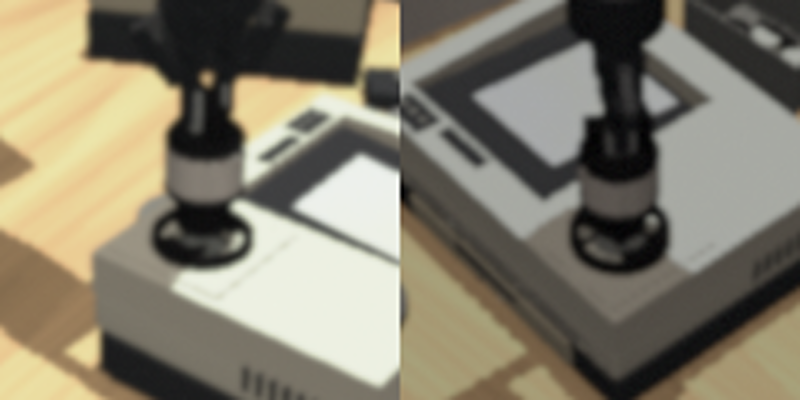

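View pics/ins_w.png

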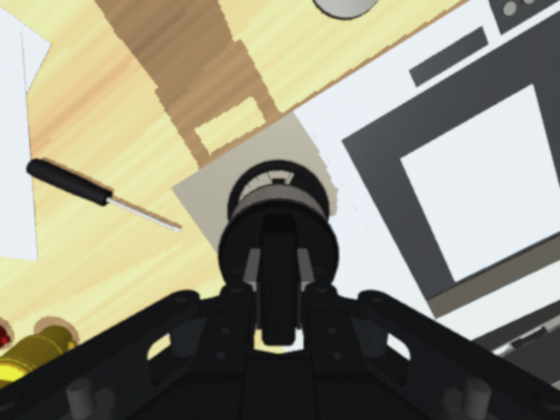

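```bash
python3 - <<'E'
from h import *
F0=np.array([-.2,-.3,-4.1])
for n in (0,-4,-8,-12,-14,-15,-16,-17,-18):
    manip.move_l([*PC,.154+NO+n/1e3],tool(ty(30.9)),max_speed=.03);manip.dwell(.1)
    p,f,c=st(str(n))
    if f[2]-F0[2]>5 or np.hypot(*(f-F0)[:2])>8: print("stop");break
E
```

```text
0 t10.80 dxy [ 0.03 -0.01] nose -0.01 c 30.9 F [ 0.8  0.1 -4.9] Mz -0.011
-4 t11.18 dxy [ 0.02 -0.02] nose -3.99 c 30.9 F [ 0.2  1.  -3.4] Mz 0.010
-8 t11.57 dxy [ 0. -0.] nose -8.01 c 30.9 F [-0.8  0.5 -5.3] Mz -0.036
-12 t11.95 dxy [0.01 0.01] nose -12.02 c 30.9 F [ 0.2 -0.1 -4.3] Mz 0.032
-14 t12.30 dxy [-0.  0.] nose -14.02 c 30.9 F [ 0.5 -0.1 -4.3] Mz 0.011
-15 t12.65 dxy [-0.   -0.02] nose -15.01 c 30.9 F [ 0.   0.6 -3.7] Mz -0.007
-16 t13.00 dxy [-0.01  0.03] nose -16.00 c 30.9 F [ 0.3 -0.6 -4.8] Mz -0.018
-17 t13.35 dxy [ 0.03 -0.  ] nose -16.98 c 30.9 F [ 0.   0.1 -4.5] Mz 0.028
-18 t13.70 dxy [ 0. -0.] nose -18.01 c 30.9 F [ 0.  -1.  -4.8] Mz 0.041
```

```bash
python3 - <<'E'
from h import *
for n in np.arange(-18.4,-24.6,-.4):
    manip.move_l([*PC,.154+NO+n/1e3],tool(ty(30.9)),max_speed=.03);manip.dwell(.15)
    p,f,c=st("%.1f"%n)
    if f[2]+4.2>11 or np.hypot(f[0],f[1])>8: print("stop");break
E
```

```text
-18.4 t14.10 dxy [0.01 0.01] nose -18.38 c 30.9 F [-0.2 -0.2 -5.1] Mz -0.010
-18.8 t14.50 dxy [ 0.1  -0.04] nose -18.55 c 30.9 F [-0.9 -0.2  0.7] Mz -0.014
-19.2 t14.90 dxy [ 0.1  -0.04] nose -19.06 c 30.9 F [-0.1 -0.6  2.8] Mz 0.009
-19.6 t15.30 dxy [ 0.06 -0.01] nose -19.56 c 30.9 F [-0.5 -0.8  3.6] Mz -0.032
-20.0 t15.70 dxy [ 0.06 -0.03] nose -19.96 c 30.9 F [-0.4 -0.   3.5] Mz 0.004
-20.4 t16.10 dxy [0.03 0.02] nose -20.38 c 30.9 F [-0.8 -0.1  4.5] Mz -0.001
-20.8 t16.50 dxy [ 0.03 -0.02] nose -20.77 c 30.9 F [-0.4 -0.9  3.7] Mz -0.020
-21.2 t16.90 dxy [ 0.03 -0.01] nose -21.18 c 30.9 F [-0.9  0.1  4.9] Mz 0.009
-21.6 t17.30 dxy [ 0.03 -0.01] nose -21.58 c 30.9 F [ 0.3 -0.2  5.5] Mz -0.075
-22.0 t17.70 dxy [ 0.01 -0.02] nose -21.98 c 30.9 F [-0.3 -1.4  4.8] Mz -0.034
-22.4 t18.10 dxy [ 0.03 -0.01] nose -22.33 c 30.9 F [-0.9 -0.7  5.3] Mz -0.016
-22.8 t18.50 dxy [0.04 0.02] nose -22.73 c 30.9 F [-0.4 -1.2  6.1] Mz -0.028
-23.2 t18.90 dxy [ 0.04 -0.02] nose -23.09 c 30.9 F [-0.5  0.7  6.3] Mz 0.014
-23.6 t19.30 dxy [ 0.02 -0.02] nose -23.50 c 30.9 F [-0.7 -1.   6.2] Mz 0.047
-24.0 t19.70 dxy [ 0.04 -0.02] nose -23.82 c 30.9 F [-1.1 -0.3  6.4] Mz -0.006
-24.4 t20.10 dxy [ 0.07 -0.  ] nose -24.20 c 30.9 F [-0.3 -1.1  6.6] Mz 0.001
```

```bash
python3 - <<'E'
from h import *
n=-25.0
manip.move_l([*PC,.154+NO+n/1e3],tool(ty(30.9)),max_speed=.03);manip.dwell(.15);st("pre")
for c0 in (36,42,50,58,66,74,82,88,92):
    manip.move_l([*PC,.154+NO+n/1e3],tool(ty(c0)),max_speed=.03);manip.dwell(.1)
    p,f,c=st(str(c0))
    if f[2]+4.2>25 or f[2]<-4 or np.hypot(f[0],f[1])>15 or abs(c-c0)>4 or abs(manip.current_ft_torque()[2])>1: print("stop");break
E
```

```text
pre t20.50 dxy [ 0.07 -0.03] nose -24.75 c 30.9 F [-1.8 -0.7  7.3] Mz -0.036
36 t20.85 dxy [0.13 0.03] nose -24.73 c 36.0 F [-0.5  0.3  6.7] Mz -0.033
42 t21.21 dxy [0.17 0.05] nose -24.72 c 42.0 F [-0.6 -1.7  7.1] Mz -0.043
50 t21.60 dxy [0.24 0.08] nose -24.70 c 50.0 F [-0.2 -0.1  6.4] Mz -0.028
58 t21.99 dxy [0.28 0.1 ] nose -24.69 c 58.0 F [-0.3 -0.   6.8] Mz -0.067
66 t22.38 dxy [0.38 0.1 ] nose -24.65 c 66.0 F [1.5 0.  6.9] Mz -0.075
74 t22.77 dxy [0.42 0.07] nose -24.60 c 74.0 F [1.  0.5 6.7] Mz -0.068
82 t23.17 dxy [0.5  0.08] nose -24.61 c 82.0 F [ 0.9 -0.1  7.2] Mz -0.069
88 t23.52 dxy [0.53 0.07] nose -24.63 c 88.0 F [0.8 0.6 6.3] Mz -0.044
92 t23.88 dxy [0.57 0.07] nose -24.60 c 92.0 F [1.9 0.2 7. ] Mz -0.005
```

```bash
python3 - <<'E'
from h import *
p=np.array(manip.current_ee_pos());T=np.array(manip.current_tcp_rot())
im,d,k=snap("wrist","turned");X=cloud(d,k);L=(X-p)@T
b=L[(abs(L[...,0]+.0272)<.003)&(abs(L[...,1])<.02)&(abs(L[...,2])<.04)]
print(b.min(0),b.max(0),cv2.minAreaRect(b[:,1:].astype(np.float32)),np.median(b[:,0]))
E
```

```text
[-0.03017044 -0.01982306 -0.02848239] [-0.02421555  0.01997727  0.0280543 ] ((-0.002201991155743599, -0.0012182779610157013), (0.037310607731342316, 0.05573030933737755), 21.17214584350586) -0.027871815069259273
```

View pics/turned.png

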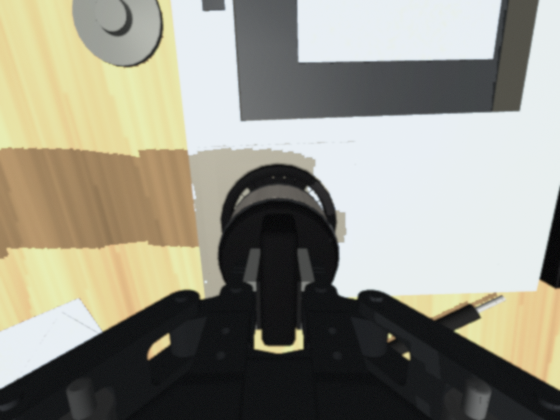

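```bash
python3 - <<'E'
from h import *
for n in (-23,-21.5,-20.5,-20.0,-19.7):
    manip.move_l([*PC,.154+NO+n/1e3],tool(ty(92)),max_speed=.03);manip.dwell(.15)
    p,f,c=st(str(n))
    if f[2]<-5: print("lifting against lips");break
E
```

```text
-23 t24.32 dxy [0.52 0.03] nose -22.60 c 92.0 F [ 1.7 -0.2  6.1] Mz -0.020
-21.5 t24.73 dxy [0.39 0.02] nose -21.27 c 92.0 F [4.6 0.2 5.2] Mz 0.044
-20.5 t25.12 dxy [0.25 0.01] nose -20.39 c 92.0 F [4.7 0.  4.4] Mz 0.004
-20.0 t25.52 dxy [0.18 0.  ] nose -20.02 c 92.0 F [5.4 0.3 3.3] Mz 0.032
-19.7 t25.93 dxy [0.15 0.02] nose -19.74 c 92.0 F [5.2 0.4 2.8] Mz -0.006
```

```bash
python3 - <<'E'
from h import *
manip.set_gripper(1.0);manip.dwell(.2);p,f,c=st("open")
manip.move_l([p[0],p[1],.40],max_speed=.2)
R=tool(ty(92))
P=np.array([PC[0],PC[1],.277+.12])-R[:,2]*.01
manip.move_l(P,R,max_speed=.2);manip.dwell(.2);st("up")
im,d,k=snap("wrist","end");X=cloud(d,k)
r=np.hypot(X[...,0]-PC[0],X[...,1]-PC[1])
b=X[(X[...,2]>.245)&(X[...,2]<.27)&(r<.045)]
rc=cv2.minAreaRect(b[:,:2].astype(np.float32));print("bar top z",np.median(b[:,2]),"nose rel rim",(np.median(b[:,2])-.123-.154)*1e3,rc)
t=X[(abs(X[...,2]-.227)<.006)&(r<.04)]
A=np.c_[t[:,:2]-PC,np.ones(len(t))];print("top plane",len(t),np.linalg.lstsq(A,t[:,2],rcond=None)[0],cv2.minEnclosingCircle(t[:,:2].astype(np.float32)))
q=X[(abs(X[...,2]-.154)<.004)&(r<.05)&(r>.038)];print("rim z",np.median(q[:,2]))
snap("scene","end_sc");snap("side","end_sd")
E
```

```text
open t26.81 dxy [-0.02  0.01] nose -19.70 c 92.0 F [-0.7  0.3  0. ] Mz -0.003
up t28.26 dxy [1.13 9.76] nose 147.07 c 92.0 F [-0.1 -0.5 -0.6] Mz 0.004
bar top z 0.2579573800883432 nose rel rim -19.042619911656818 ((0.507785439491272, -0.02273346483707428), (0.05488678812980652, 0.01600109040737152), 83.24832153320312)
top plane 1939 [-0.00458874 -0.01273132  0.22691655] ((0.5078606605529785, -0.023058906197547913), 0.03340649977326393)
rim z 0.15426101341250353
```

View pics/end.png

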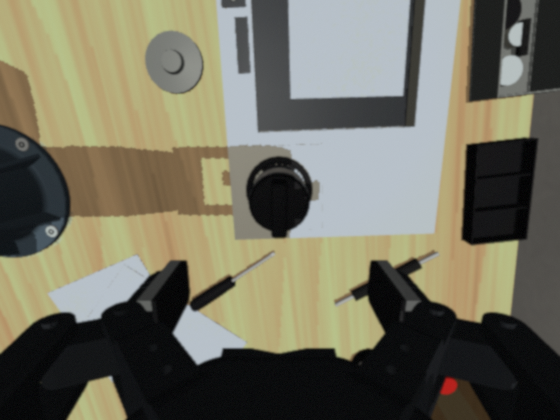

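View pics/end_sc.png

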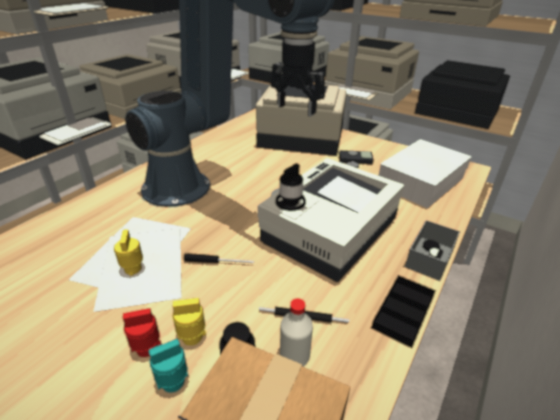

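```bash
python3 -c "
from bench import manip
manip.sign_off();print(manip.current_time())"
```

```text
the job is handed in; nothing more can be done
the job is handed in; nothing more can be done
```

The cartridge is in the port, locked and let go, and I handed the job in at about 28 s of the 61 s allowed. No verdict is reported, so the result rests on my own checks below.

- **Which one:** I took the black cartridge with the grip bar and paper band. I left the plain black bottle and the red, turquoise and yellow look-alikes alone.
- **Entry:** The ring slots showed at c ≈ 31° in the wrist depth image. The lugs dropped straight through with no searching, and the nose met the sprung seal at about 18.5 mm below the rim.
- **Turn and release:** I pressed to about 24.5 mm (about 11 N), turned clockwise to c = 92°, let it spring up and opened the gripper. The highest force I read on the port was about 11.5 N down and 5 N sideways, against the 60 N limit.

| Last check | Measured | Allowed |
|---|---|---|
| Nose end below the rim | 19.0 mm | 17.5 to 20.8 mm |
| Bar angle (c) | 92° | 90° ± 12° |
| Off-centre | within about 1 mm | 4 mm |
| Tilt | about 0.014 rad | 0.08 rad |

The gripper is clear of everything. In the last pictures the other things on the bench look unmoved; I judged that by eye and did not measure it.

**Small disagreements:** The turning torque read only about 0.07 N m, not the 0.15 N m expected from the ring. The cartridge also slid about 0.5 mm up in the grip during the press. A picture taken before release showed the bar still square in the jaws.

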